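# Pass a tray of watch movements through the spring-up gate of the transfer lane

### The arm

A 6-joint arm with a two-finger parallel gripper is mounted at the origin on a cart in front of the work surface, level with it; the furniture and walls round the work are solid. World frame = base frame: x ahead of the robot, y to its left, z up, the work surface at z = 0. Lengths are in m, angles in rad, forces in N, time in s.
With the tool pointing down it reaches from about 0.25 to 0.725 m from the base axis. Payload 4 kg.
Tool frame: the origin (TCP) lies midway between the tips of the shut fingers; the grasp point (between the pads) lies 19 mm behind it; z points along the fingers, y is the line along which they close (so a half turn about z gives the same grasp; the last joint's range is limited). The gripper opens to 85 mm and grips with 20 to 120 N. Pads are 22 mm wide; open, the fingers measure 114 mm over their backs; the gripper's body (76 mm by 85 mm) begins 54 mm behind the grasp point. The pads swing forward as they close: fully open they stand 13 mm farther back than shut.
Start: joints at [-1.204, 0.241, 0.005, 1.335, 0, 1.571], TCP at [0.179, -0.467, 0.231] pointing down, gripper open.
Joint ranges: [-2.72, 2.72], [-1.05, 1.87], [-1.09, 1.28], [-1.99, 2.15], [-1.42, 1.44], [-3.14, 3.14]. Speed limits (rad/s): [2.79, 2.79, 3.14, 3.14, 3.14, 3.14].

### API

Orientations are given as a unit quaternion [x, y, z, w].
In Python, from workcell import get_obs, camera, job_done, silhouettes gives the robot as it stands. The module is installed in compiled form; this text tells all that it offers.
- The arm moves only by the tool drive_tool, never from a script. Its argument "increments" is a list of rows, each a list of 3 entries, a list of its own where there are three numbers: the shift along the world's x, y, z in mm, then the turn, a rotation vector about the world's x, y, z in degrees, then the opening, from 0 (shut) to 1 (fully open). A call has 1 to 8 rows; each row shifts and turns the commanded pose from where the row before left it; what a row does not reach is not made up. A row lasts 1/12 s, in which the tool goes at most 41.7 mm and 7.16 degrees, less where a joint would pass 70% of its speed; a pose out of reach is approached as far as the arm can. A call is refused whole if a number of a shift passes 41.7 or a number of a turn 7.16, either way. A call with a gripper value outside its range is refused whole. The fingers move at their own pace and stop on an object; the grip force is fixed at half the most. Time passes only in rows, so rows that do not move let the fingers close. It gives the time, the measured TCP pose, the force, the opening and the grip force at its end, in the units of the state.
- get_obs(): the state, without advancing time (a new reading comes with each control period).
- camera(name): name is "scene" or "top"; returns a dict with "image" (480x640x3 uint8, red, green, blue), "K" (3x3 intrinsics, pixels), "k1" (the pictures are not rectified: a ray, as slopes to the right and down, at radius r is drawn at 1 + k1 r^2 times it, then the intrinsics apply), "view" (4x4, takes a point from world to camera coordinates). Camera axes: x right, y down, z forward; pixel columns grow to the right and rows downward; lengths in m; the calibration is good to about 2 mm. A picture is of the moment at which its call begins. There is no depth.
- job_done(): hands the job in; it is judged then, once.
Trained networks look in a picture, given as the dict that the camera call returned (one of the last four; its "shot" number tells which), for a name from the list of things; names that differ only in an ending like _2 or _b are one class to them, and where a whole thing is asked for, a point or a joint stands for the part that bears it (a point fixed in the world has none). Each returns a list of dicts, best first, with "conf" (0 to 1); they miss things now and then, are a little off and sometimes report something else, mostly with a low value. They report only what shows in the picture. A call takes as long as a camera call.
- silhouettes(query, picture): "region" (480x640 bool, what is visible of it) and "bbox" ([left, top, right, bottom] in pixels, round what is visible of it).
The state is a dict: "clock": time; "joint_pos": joint angles; "joint_vel": joint speeds; "tau": joint torques, N m; "eef_pos": TCP position; "tool_rot": TCP orientation; "ft_force": force on the tool from outside, world axes, zero at the start; "ft_torque": the same for the moment, N m; "grip_width": finger opening in m; "grasp_force": force on a finger pad.
Only numpy, scipy, OpenCV 4.12 (cv2) and the standard library are available. Lean on these libraries where they do the work, as an engineer would, in place of code of your own. Each camera call takes 0.05 s, during which the arm holds its last target. There are 200 camera calls.

### The job

Pass the tray of watch movements along the transfer lane into the bay behind the gate: hold the spring-up gate down with one fingertip on the red press bar, and meanwhile push the tray from behind with the other finger, over the lowered gate, until it is fully home against the end stop. Do not run the tray into the raised gate, and do not let the bar up before the whole tray is past it. Then let go so that the gate springs up behind the tray. Only press and push, never lift the tray; the movements stay in their compartments and the things standing around stay where they are.

Things in the scene. Friction and masses are not known exactly. Their poses are not given: they have to be found in the camera images.
- lane: fixed tray lane. Origin on the bench under the middle of the gate; y along the lane from exit bay (-y) to loading end (+y): the tray is pushed along -y; x across it, press bar on the -x side (towards the robot), gate hinge on the +x side; z up. Deck top at z = 36 mm, y = -212 to 262. White rails, inner faces at x = -46 and +46, outer 7 mm further, tops at z = 54 (-x) and 56 (+x), to y = 289
- end_stop (a point): centre of the end stop's face on the deck, at x = 0, y = -203, z = 36 mm of the lane: two rubber buffers on an aluminium plate (top at z = 60 mm); the tray's nose rests against them when home
- fork (a point): top of the steel guide fork round the loading end of the press bar, at x = -81, y = 292, z = 73 mm of the lane; it measures 32 mm across and 12 mm along the lane. Keep the fingers off it: press the bar nearer the gate
- gate (a joint): angle of the hinged gate and its press bar, one rigid part turning about an axis along the lane's y at x = 64, z = 30 mm of the lane. 0 = sprung up, blocking the lane; grows as the bar is pressed down: at 0.16 the gate's top is level with the deck, above 0.17 it is safely below it, 0.26 is the end of travel. Its spring pushes up on a finger on the bar: about 2.5 N at 0, 4.5 N at the bottom
- press_bar (a point): red-topped press bar, 16 mm wide, along the lane outside its -x rail, y = -42 to 294 mm of the lane. The point is mid-length on its top: in the lane's frame x = -75, y = 126, z = 73 mm when up; pressed, its top is at x = -80, z = 50 mm with the gate level with the deck, z = 43 at joint 0.21, z = 36 at the end of travel. Press it anywhere; a fingertip may slide along it while pressing
- gate_hinge (a point): yellow gate bar, 8 mm thick (y = -4 to 4 mm of the lane, in a 13 mm slot of the deck), across the lane from the hinge to the press bar. Up, it slopes from 3 mm above the deck at the +x rail to 18 mm above the deck at the -x rail. This point lies on the hinge axis, at x = 64, y = 0, z = 30 mm of the lane
- tray: pale green ten-compartment tray, 88 x 184 x 24 mm, about 0.16 kg, on the deck between the rails, nose 20 to 55 mm before the gate. Origin at the centre of its underside, y along it (rear edge at y = +92, nose at -92 mm), z up. Its rim, 13 to 24 mm above the underside, overhangs the base by 5 mm. Home, its origin is at y = -111 mm of the lane, its rear edge 19 mm past the gate's middle
- movement_0: round watch movement, 26 mm diameter, 5 mm high, 12 g, lying loose in a compartment of the tray; origin at the centre of its underside
- movement_1: a second, equal watch movement in another compartment
- movement_2: a third, equal watch movement in another compartment
- bottle: clear glass bottle with a black cap, 38 mm diameter, 84 mm high, standing beyond the lane; leave alone. Origin at the centre of its underside
- blower: black rubber dust blower, 50 mm diameter, 85 mm high, standing beyond the lane; leave alone. Origin at the centre of its underside
- glass_jar: round lidded dish, 60 mm diameter, 36 mm high, standing beyond the exit bay; leave alone. Origin at the centre of its underside
- loupe: black eye loupe, 37 mm diameter, 32 mm high, standing on the robot's side of the exit bay; leave alone. Origin at the centre of its underside

How it is judged:
By the outcome, as a careful person would: the job done as asked, in the order asked, and still so for the second after the job is handed in, with the robot touching nothing.
It also fails if it takes over 42 s, if anything falls off the work surface, if the arm or the gripper's body presses on something with over 40 N, if the wrist force passes 120 N, or if a joint passes its speed limit or range.

## Working session

There is one attempt and no reset: what is moved stays moved. The work goes in short steps, Python scripts to look and compute and a tool call to move; the robot and the scene stay as the last step left them, time stands still between calls to the robot, and variables do not carry over. Pictures are saved under pics/ and viewed, at most 10 in all, crops included, and the job is handed in when it is done.

Besides the shell and the picture viewer there is one more tool, called by a JSON object that holds its "api" and its "payload", one argument or row to a line. drive_tool: Moves the arm, as the interface text tells. Its arguments: {"type":"object","properties":{"increments":{"type":"array"}},"required":["increments"]}

```bash
mkdir -p pics; cat > h.py <<'E'
import numpy as np, cv2
from workcell import *
def save(c,n): cv2.imwrite('pics/'+n,c['image'][:,:,::-1])
def proj(c,P):
    P=np.atleast_2d(P); q=(np.c_[P,np.ones(len(P))]@np.array(c['view']).T)[:,:3]
    s=q[:,:2]/q[:,2:]; s=s*(1+c['k1']*(s**2).sum(1,keepdims=True)); K=np.array(c['K'])
    return s@K[:2,:2].T+K[:2,2]
def unproj(c,uv,z):
    K=np.array(c['K']); d=(np.atleast_2d(uv)-K[:2,2])/[K[0,0],K[1,1]]; s=d.copy()
    for _ in range(20): s=d/(1+c['k1']*(s**2).sum(1,keepdims=True))
    V=np.array(c['view']); R=V[:3,:3]; o=-R.T@V[:3,3]; r=np.c_[s,np.ones(len(s))]@R
    return o+r*((z-o[2])/r[:,2:])
E
python3 - <<'E'
from h import *
for n in ['top','scene']:
    c=camera(n); save(c,n+'0.png'); V=np.array(c['view']); print(n,c['K'],c['k1'],-V[:3,:3].T@V[:3,3])
    for q in ['lane','gate','press_bar','tray','movement_0','bottle','blower','glass_jar','loupe']:
        for s in silhouettes(q,c)[:3]:
            r=s['region']; 
            if r.sum()==0: continue
            p=np.argwhere(r)[:,::-1].astype(np.float32); print(q,round(s['conf'],2),s['bbox'],int(r.sum()),[np.round(x,1) for x in cv2.minAreaRect(p)])
print(get_obs())
E
```

```text
top [[509.32678685   0.         313.98989789]
 [  0.         509.32678685 235.67661198]
 [  0.           0.           1.        ]] -0.02423616180217557 [0.40016607 0.01212035 1.05979205]
lane 0.83 [213.0, 199.6, 469.2, 311.0] 17092 [array([337.5, 253.1]), array([ 86. , 258.8]), np.float64(83.2)]
lane 0.16 [287.6, 234.9, 300.1, 246.5] 92 [array([292.5, 240.5]), array([9.9, 9.9]), np.float64(45.0)]
gate 0.84 [213.7, 209.5, 386.8, 298.4] 1702 [array([295.1, 275.2]), array([ 77.3, 166.5]), np.float64(68.1)]
gate 0.38 [430.8, 161.9, 454.1, 189.8] 678 [array([442., 175.]), array([28., 28.]), np.float64(90.0)]
press_bar 0.68 [214.4, 209.8, 385.6, 302.0] 1814 [array([295.5, 275.8]), array([ 77.8, 166.6]), np.float64(67.8)]
press_bar 0.2 [285.5, 174.5, 308.0, 196.4] 391 [array([295., 186.]), array([20., 22.]), np.float64(90.0)]
tray 0.57 [250.1, 219.8, 339.7, 276.9] 3757 [array([295.1, 250. ]), array([45.4, 93.7]), np.float64(83.0)]
movement_0 0.61 [305.8, 252.9, 321.2, 265.0] 136 [array([313., 258.]), array([12., 12.]), np.float64(90.0)]
movement_0 0.61 [215.3, 200.2, 470.3, 311.7] 17367 [ar
[... 2303 characters left out ...]
int_pos': array([-1.20400236e+00,  2.40558929e-01,  4.98922133e-03,  1.33519101e+00,
        1.27453736e-05,  1.57079716e+00]), 'joint_vel': array([ 9.67653465e-04,  1.11387655e-03, -1.26293490e-04, -6.00998055e-05,
       -6.45625486e-04,  2.39760702e-03]), 'tau': array([ 1.46619874e-03, -3.72217155e+01,  2.52696705e+01,  1.19368418e-03,
        5.94238122e-05, -9.69946001e-06]), 'eef_pos': array([ 0.17931523, -0.46673791,  0.23132288]), 'tool_rot': array([9.83229933e-01, 1.82370226e-01, 9.51261957e-06, 1.63425291e-05]), 'ft_force': array([-0.24150976,  0.04855006,  0.65325535]), 'ft_torque': array([0.03302649, 0.02936868, 0.00489053]), 'grasp_force': 0.0, 'grip_width': 0.08554149553047334}
```

View pics/top0.png

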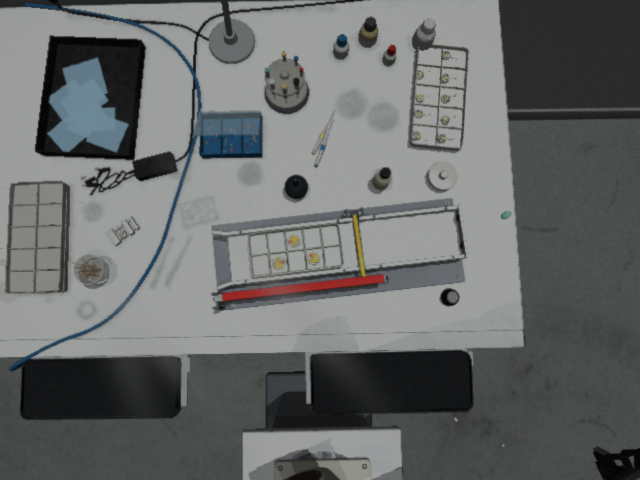

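View pics/scene0.png

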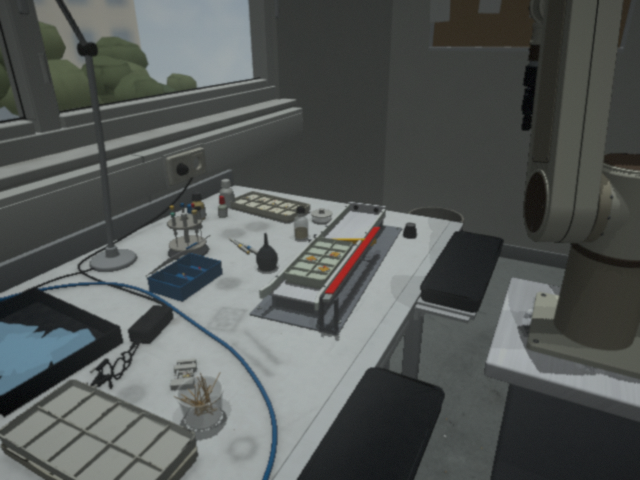

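```bash
cat > fit.py <<'E'
from h import *
from scipy.optimize import least_squares
def T(p,P): 
    P=np.atleast_2d(np.array(P,float))/1000; a=p[2]; c,s=np.cos(a),np.sin(a)
    return np.c_[p[0]+c*P[:,0]-s*P[:,1],p[1]+s*P[:,0]+c*P[:,1],P[:,2]]
E
python3 - <<'E'
from fit import *
from scipy.ndimage import map_coordinates
c=camera('top'); im=c['image'].astype(int); R,G,B=im[...,0],im[...,1],im[...,2]
red=((R>120)&(G<70)&(B<70)).astype(np.uint8); yel=((R>130)&(G>110)&(B<70)).astype(np.uint8)
def big(m):
    n,l,s,_=cv2.connectedComponentsWithStats(m); return l==1+np.argmax(s[1:,4])
r=big(red); yel[:, :340]=0; y=big(yel)
for m in (r,y):
    p=np.argwhere(m)[:,::-1].astype(np.float32); b=cv2.boxPoints(cv2.minAreaRect(p)); print(m.sum(),np.round(b,1).tolist())
# fit bar & gate by soft overlap: signed edges of red mask -> area-centroid moments in lane coords
pr=unproj(c,np.argwhere(r)[:,::-1],0.073)[:,:2]; m=pr.mean(0); w,v=np.linalg.eigh(np.cov(pr.T)); d=v[:,1]; d=d*np.sign(d[1])
ang=np.arctan2(-d[0],d[1]); q=(pr-m)@d; print('yaw',np.degrees(ang),'len',np.ptp(q),'width',np.ptp((pr-m)@v[:,0]))
# bar centre by ends
mid=m+d*(q.max()+q.min())/2
ca,sa=np.cos(ang),np.sin(ang); o=mid-np.array([[ca,-sa],[sa,ca]])@[-.075,.126]
print('lane origin from bar',o)
# gate check: yellow pixels, expected top at lane x~0, z~.046
py=unproj(c,np.argwhere(y)[:,::-1],0.046)[:,:2]; print('gate in lane',((py.mean(0)-o)@np.array([[ca,-sa],[sa,ca]])))
p=[*o,ang]; np.save('lane.npy',p)
big_=cv2.resize(c['image'][190:320,200:480,::-1],None,fx=2.8,fy=2.8,interpolation=cv2.INTER_CUBIC)
def line(P,col):
    uv=(proj(c,T(p,P))-[200,190]+.5)*2.8; cv2.polylines(big_,[np.int32(uv)],False,col,1,cv2.LINE_AA)
line([(-83,-42,73),(-83,294,73),(-67,294,73),(-67,-42,73),(-83,-42,73)],(255,0,0))
for x,z in((-46,54),(-53,54),(46,56),(53,56)): line([(x,-212,z),(x,289,z)],(0,160,0))
line([(-46,-4,54),(46,-4,39)],(255,0,255)); line([(-46,-203,36),(46,-203,36)],(255,0,255)); line([(-46,262,36),(46,262,36)],(255,0,255))
cv2.imwrite('pics/fit1.png',big_)
E
```

```text
755 [[280.8999938964844, 285.8999938964844], [382.8999938964844, 273.8999938964844], [383.79998779296875, 281.3999938964844], [281.79998779296875, 293.3999938964844]]
163 [[352.1000061035156, 215.3000030517578], [355.3999938964844, 214.8000030517578], [365.0, 275.0], [361.70001220703125, 275.5]]
yaw 5.46284377601953 len 0.1986330691616478 width 0.014579808383278006
lane origin from bar [ 0.5259047  -0.14444578]
gate in lane [-0.00462577  0.06330689]
```

View pics/fit1.png

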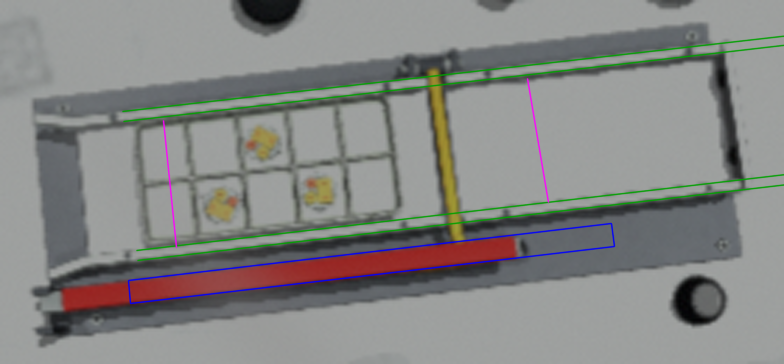

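The picture shows the red bar cut short by my colour threshold (its bright left part missed); I'll loosen the threshold and redo the fit.

```bash
python3 - <<'E'
from fit import *
c=camera('top'); im=c['image'].astype(int); R,G,B=im[...,0],im[...,1],im[...,2]
red=((R-np.maximum(G,B)>45)).astype(np.uint8); yel=((R>110)&(R-B>60)&(G-B>40)).astype(np.uint8)
def big(m):
    n,l,s,_=cv2.connectedComponentsWithStats(m); return l==1+np.argmax(s[1:,4])
for k in(red,yel): k[:190]=0;k[320:]=0;k[:,:205]=0
yel[:,:340]=0
r=big(red); y=big(yel)
L=lambda p,P:(P-p[:2])@np.array([[np.cos(p[2]),-np.sin(p[2])],[np.sin(p[2]),np.cos(p[2])]])*1000
pr=unproj(c,np.argwhere(r)[:,::-1],.073)[:,:2]
V=np.argwhere(y)[:,::-1]
# gate: each yellow pixel at height found from lane x (up: z=54@-46 .. 39@46)
def gate(p):
    z=np.full(len(V),.046)
    for _ in range(4):
        g=np.vstack([unproj(c,v,a)[0] for v,a in zip(V,z)]); l=L(p,g[:,:2]); z=(46.5-l[:,0]*15/92)/1000
    return l
w=np.cov(pr.T); e,v=np.linalg.eigh(w); d=v[:,1]*np.sign(v[1,1]); ang=np.arctan2(-d[0],d[1])
q=(pr-pr.mean(0))@d; mid=pr.mean(0)+d*(np.percentile(q,.3)+np.percentile(q,99.7))/2
ca,sa=np.cos(ang),np.sin(ang); p=np.array([*(mid-np.array([[ca,-sa],[sa,ca]])@[-.075,.126]),ang])
print('len',np.ptp(q),p,np.degrees(ang)); l=gate(p); print('gate y mean',l[:,1].mean(),'slope',np.polyfit(l[:,0],l[:,1],1),'x',l[:,0].min(),l[:,0].max())
np.save('lane.npy',p)
o=[195,185];S=2.8
big_=cv2.resize(c['image'][185:320,195:480,::-1],None,fx=S,fy=S,interpolation=cv2.INTER_CUBIC)
def line(P,col):
    uv=(proj(c,T(p,P))-o+.5)*S; cv2.polylines(big_,[np.int32(uv)],False,col,1,cv2.LINE_AA)
line([(-83,-42,73),(-83,294,73),(-67,294,73),(-67,-42,73),(-83,-42,73)],(255,0,0))
for x,z in((-46,54),(-53,54),(46,56),(53,56)): line([(x,-212,z),(x,289,z)],(0,160,0))
line([(-46,-4,54),(46,-4,39)],(255,0,255)); line([(-46,-203,36),(46,-203,36)],(255,0,255)); line([(-46,262,36),(46,262,36)],(255,0,255))
cv2.imwrite('pics/fit2.png',big_)
t=silhouettes('tray',c)[0]['region']; t=t.astype(np.uint8)
P=L(p,unproj(c,np.argwhere(t)[:,::-1],.060)[:,:2]); print('tray y',np.percentile(P[:,1],[.5,99.5]),'x',np.percentile(P[:,0],[.5,99.5]))
E
```

```text
len 0.31455023353951417 [ 0.52002054 -0.0872142   0.09520367] 5.454768278523885
gate y mean 6.097522007381144 slope [1.96252789e-03 6.10518495e+00] x -66.3759709195882 60.27946423658927
tray y [ 43.23801016 222.12916629] x [-42.9125044   44.47396411]
```

View pics/fit2.png

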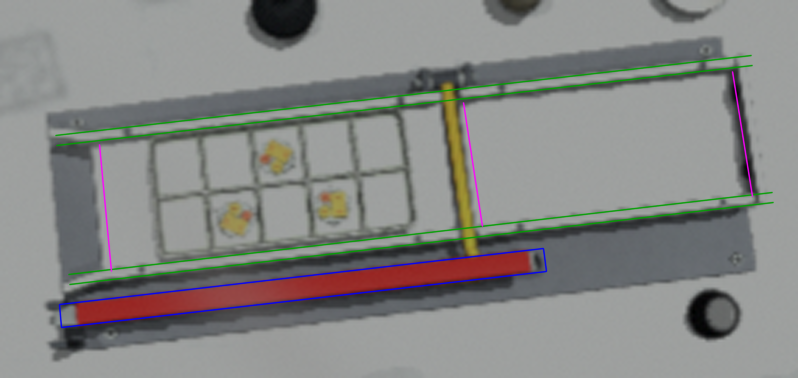

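The overlay agrees with the rails, bar and end stop; the gate lies ~4–6 mm toward +y of the fit, so I shift the origin 4 mm. The tray's rear is around y ≈ 220.

```bash
python3 - <<'E'
from fit import *
p=np.load('lane.npy'); p[:2]+=.004*np.array([-np.sin(p[2]),np.cos(p[2])]); np.save('lane.npy',p)
o=get_obs(); t=T(p,[-40,248,120])[0]; print(t, (t-o['eef_pos'])*1000, T(p,[-40,-8,40])[0])
E
```

```text
[0.45624658 0.15984224 0.12      ] [ 276.9232861   626.59574214 -111.32602111] [ 0.48058192 -0.09499848  0.04      ]
```

{"api": "drive_tool", "payload": {
  "increments": [
    [[15.4, 34.8, 0], [0, 0, 4.14], 0.76],
    [[15.4, 34.8, 0], [0, 0, 4.14], 0.76],
    [[15.4, 34.8, 0], [0, 0, 4.14], 0.76],
    [[15.4, 34.8, 0], [0, 0, 4.14], 0.76],
    [[15.4, 34.8, 0], [0, 0, 4.14], 0.76],
    [[15.4, 34.8, 0], [0, 0, 4.14], 0.76],
    [[15.4, 34.8, 0], [0, 0, 4.14], 0.76],
    [[15.4, 34.8, 0], [0, 0, 4.14], 0.76]
  ]
}}

```text
clock: 1.82
eef_pos: [0.3028, -0.1867, 0.2316]
tool_rot: [0.89, 0.456, 0.0, 0.0]
ft_force: [0.6, -0.7, -0.3]
grip_width: 0.0649
grasp_force: 0.0
```

{"api": "drive_tool", "payload": {
  "increments": [
    [[15.4, 34.8, 0], [0, 0, 4.14], 0.76],
    [[15.4, 34.8, 0], [0, 0, 4.14], 0.76],
    [[15.4, 34.8, 0], [0, 0, 4.14], 0.76],
    [[15.4, 34.8, 0], [0, 0, 4.14], 0.76],
    [[15.4, 34.8, 0], [0, 0, 4.14], 0.76],
    [[15.4, 34.8, 0], [0, 0, 4.14], 0.76],
    [[15.4, 34.8, 0], [0, 0, 4.14], 0.76],
    [[15.4, 34.8, 0], [0, 0, 4.14], 0.76]
  ]
}}

```text
clock: 2.48
eef_pos: [0.4261, 0.0921, 0.2315]
tool_rot: [0.722, 0.691, 0.0, 0.0]
ft_force: [0.7, -1.8, 0.7]
grip_width: 0.0653
grasp_force: 0.0
```

{"api": "drive_tool", "payload": {
  "increments": [
    [[15.4, 34.8, -20], [0, 0, 4.14], 0.76],
    [[15.4, 34.8, -20], [0, 0, 4.14], 0.76],
    [[0, 0, -35], [0, 0, 0], 0.76],
    [[0, 0, -30], [0, 0, 0], 0.76],
    [[0, 0, 0], [0, 0, 0], 0.76],
    [[0, 0, 0], [0, 0, 0], 0.76]
  ]
}}

```text
clock: 2.98
eef_pos: [0.454, 0.1571, 0.1264]
tool_rot: [0.672, 0.741, -0.002, -0.001]
ft_force: [0.5, 0.3, -0.1]
grip_width: 0.0649
grasp_force: 0.0
```

```bash
cat > st.py <<'E'
from fit import *
from scipy.spatial.transform import Rotation as Ro
def st():
    p=np.load('lane.npy'); o=get_obs(); e=o['eef_pos']; a=p[2]
    l=np.array([[np.cos(a),np.sin(a)],[-np.sin(a),np.cos(a)]])@(e[:2]-p[:2])*1000
    Y=Ro.from_quat(o['tool_rot']).as_matrix()[:,1]
    print('t',round(o['clock'],2),'lane',np.round(l,1),'z',round(e[2]*1000,1),'tooly',np.round(np.degrees(np.arctan2(Y[1],Y[0])),2),np.round(Y[2],3),'w',round(o['grip_width']*1000,1),'F',np.round(o['ft_force'],1))
    return p,o,l
if __name__=='__main__': st()
E
python3 - <<'E'
from st import *
st(); c=camera('top'); s=camera('scene')
a=cv2.resize(c['image'][185:320,195:480,::-1],None,fx=2,fy=2,interpolation=cv2.INTER_CUBIC)
b=cv2.resize(s['image'][195:340,250:420,::-1],None,fx=2,fy=2,interpolation=cv2.INTER_CUBIC)
m=np.zeros((590,570,3),np.uint8); m[:270]=a; m[290:580,:340]=b; cv2.imwrite('pics/a3.png',m)
E
```

```text
t 2.98 lane [-42.5 245.5] z 126.4 tooly 5.56 -0.005 w 64.9 F [ 0.5  0.3 -0.1]
```

View pics/a3.png

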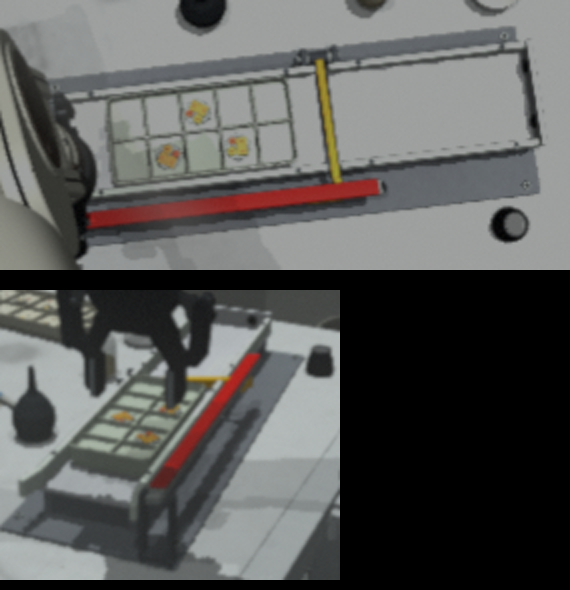

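The picture shows the fingers over the loading end, behind the tray, with the gate up at ~(328,120) and nothing disturbed. Now I'll check the finger projection and descend toward the bar.

{"api": "drive_tool", "payload": {
  "increments": [
    [[2.5, 1, -15], [0, 0, 0], 0.76],
    [[0, 0, -15], [0, 0, 0], 0.76],
    [[0, 0, -8], [0, 0, 0], 0.76],
    [[0, 0, 0], [0, 0, 0], 0.76],
    [[0, 0, 0], [0, 0, 0], 0.76],
    [[0, 0, 0], [0, 0, 0], 0.76]
  ]
}}

```text
clock: 3.58
eef_pos: [0.4591, 0.1587, 0.091]
tool_rot: [0.672, 0.74, 0.001, 0.001]
ft_force: [0.2, -0.3, -0.5]
grip_width: 0.0649
grasp_force: 0.0
```

```bash
python3 - <<'E'
from st import *
p,o,l=st(); s=camera('scene'); z=o['eef_pos'][2]*1000+7
S=4; u0,v0=310,210; b=cv2.resize(s['image'][v0:340,u0-50:u0+110,::-1],None,fx=S,fy=S,interpolation=cv2.INTER_CUBIC)
def poly(P,c): cv2.polylines(b,[np.int32((proj(s,T(p,P))-[u0-50,v0]+.5)*S)],False,c,1)
for x in(-40,40):
    h=[(l[0]+x+i*7,l[1]+j*11,z) for i,j in((-1,-1),(1,-1),(1,1),(-1,1),(-1,-1))]; poly(h,(255,0,255))
poly([(-83,-42,73),(-83,294,73),(-67,294,73),(-67,-42,73)],(255,0,0)); poly([(-46,280,54),(-46,-200,54)],(0,160,0)); poly([(46,280,56),(46,-200,56)],(0,160,0))
cv2.imwrite('pics/a4.png',b)
E
```

```text
t 3.58 lane [-37.3 246.6] z 91.0 tooly 5.51 0.002 w 64.9 F [ 0.2 -0.3 -0.5]
```

View pics/a4.png

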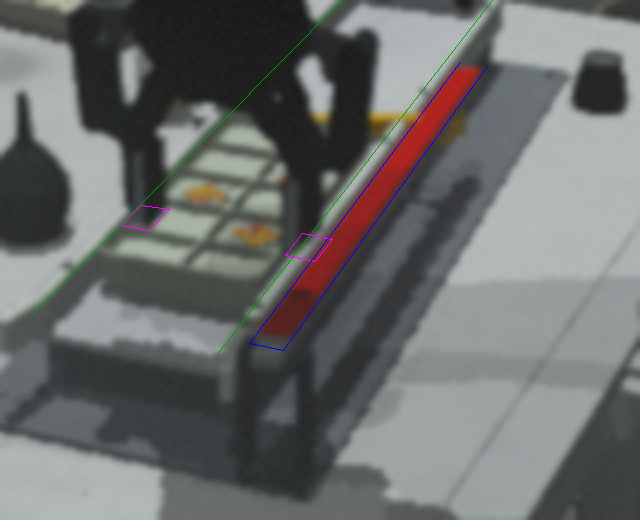

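The picture shows the bar finger above the red bar (~(300,240)) and the inner finger behind the tray, and the overlay lines fit well. I go down onto the bar.

{"api": "drive_tool", "payload": {
  "increments": [
    [[-2.5, 0, -10], [0, 0, 0], 0.76],
    [[0, 0, -8], [0, 0, 0], 0.76],
    [[0, 0, -6], [0, 0, 0], 0.76],
    [[0, 0, -4], [0, 0, 0], 0.76],
    [[0, 0, 0], [0, 0, 0], 0.76],
    [[0, 0, 0], [0, 0, 0], 0.76]
  ]
}}

```text
clock: 4.13
eef_pos: [0.4552, 0.1585, 0.0615]
tool_rot: [0.672, 0.74, -0.0, -0.0]
ft_force: [-1.5, -0.2, 2.1]
grip_width: 0.0653
grasp_force: 1.3
```

{"api": "drive_tool", "payload": {
  "increments": [
    [[0, 0, -6], [0, 0, 0], 0.76],
    [[0, 0, -6], [0, 0, 0], 0.76],
    [[0, 0, -3], [0, 0, 0], 0.76],
    [[0, 0, 0], [0, 0, 0], 0.76],
    [[0, 0, 0], [0, 0, 0], 0.76]
  ]
}}

```text
clock: 4.55
eef_pos: [0.4552, 0.1586, 0.0463]
tool_rot: [0.672, 0.74, -0.0, -0.0]
ft_force: [-3.9, 0.7, 3.9]
grip_width: 0.0653
grasp_force: 1.8
```

```bash
python3 st.py
```

```text
t 4.55 lane [-41.1 246.9] z 46.3 tooly 5.54 -0.001 w 65.3 F [-3.9  0.7  3.9]
```

```bash
cat > ov.py <<'E'
from st import *
import sys
p,o,l=st(); s=camera('scene')
S=5; u0,v0=262,210; b=cv2.resize(s['image'][v0:v0+118,u0:u0+150,::-1],None,fx=S,fy=S,interpolation=cv2.INTER_CUBIC)
def poly(P,c): cv2.polylines(b,[np.int32((proj(s,T(p,P))-[u0,v0]+.5)*S)],False,c,1)
for x,z,c in((-80,50,(0,0,255)),(-81,43,(255,0,0)),(-82,36,(255,255,0))):
    poly([(x-8,-42,z),(x-8,294,z)],c); poly([(x+8,-42,z),(x-8,-42,z)],c)
cv2.imwrite('pics/'+sys.argv[1],b)
E
python3 ov.py a5.png
```

```text
t 4.55 lane [-41.1 246.9] z 46.3 tooly 5.54 -0.001 w 65.3 F [-3.9  0.7  3.9]
```

View pics/a5.png

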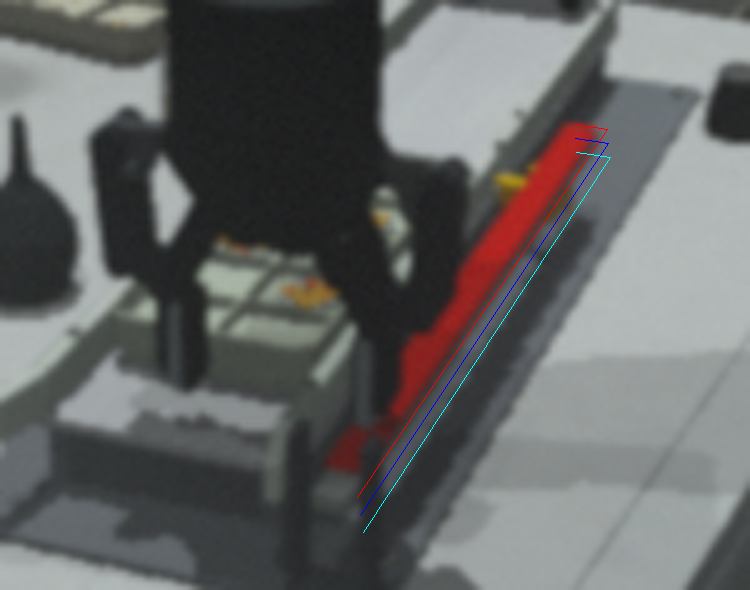

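The bar's top lies slightly above the red z=50 line (end at ~(595,128)), so the tip is ~8 mm above TCP. I go ~12 mm further for a bar top near 42.

{"api": "drive_tool", "payload": {
  "increments": [
    [[0, 0, -6], [0, 0, 0], 0.76],
    [[0, 0, -6], [0, 0, 0], 0.76],
    [[0, 0, 0], [0, 0, 0], 0.76],
    [[0, 0, 0], [0, 0, 0], 0.76]
  ]
}}

```text
clock: 4.93
eef_pos: [0.4553, 0.1586, 0.0343]
tool_rot: [0.672, 0.74, -0.0, -0.0]
ft_force: [-2.8, 1.3, 3.7]
grip_width: 0.0654
grasp_force: 2.2
```

```bash
python3 ov.py a6.png
```

```text
t 4.93 lane [-41.1 246.8] z 34.3 tooly 5.54 -0.001 w 65.4 F [-2.8  1.3  3.7]
```

View pics/a6.png

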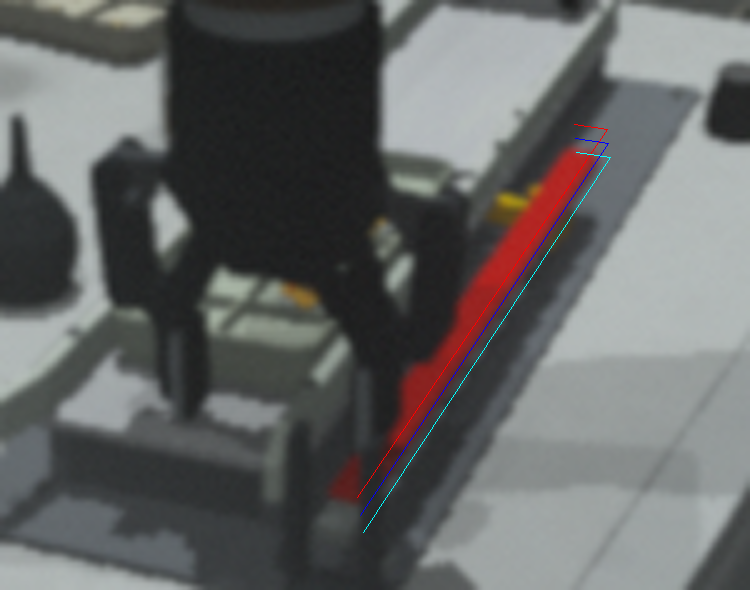

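The bar end now lies between the z=43 and z=36 lines (~z 40, joint ≈0.23), so the gate is below deck and short of its end of travel. I raise 1 mm and start pushing slowly.

{"api": "drive_tool", "payload": {
  "increments": [
    [[0.3, -3, 1], [0, 0, 0], 0.76],
    [[0.3, -3, 0], [0, 0, 0], 0.76],
    [[0.3, -3, 0], [0, 0, 0], 0.76],
    [[0.3, -3, 0], [0, 0, 0], 0.76],
    [[0.3, -3, 0], [0, 0, 0], 0.76],
    [[0.3, -3, 0], [0, 0, 0], 0.76],
    [[0.3, -3, 0], [0, 0, 0], 0.76],
    [[0.3, -3, 0], [0, 0, 0], 0.76]
  ]
}}

```text
clock: 5.65
eef_pos: [0.4586, 0.1351, 0.036]
tool_rot: [0.672, 0.741, 0.001, -0.0]
ft_force: [-0.4, 5.9, 4.8]
grip_width: 0.065
grasp_force: 3.2
```

{"api": "drive_tool", "payload": {
  "increments": [
    [[0.35, -3.5, 0], [0, 0, 0], 0.76],
    [[0.35, -3.5, 0], [0, 0, 0], 0.76],
    [[0.35, -3.5, 0], [0, 0, 0], 0.76],
    [[0.35, -3.5, 0], [0, 0, 0], 0.76],
    [[0.35, -3.5, 0], [0, 0, 0], 0.76],
    [[0, 0, 0], [0, 0, 0], 0.76]
  ]
}}

```text
clock: 6.15
eef_pos: [0.4603, 0.117, 0.036]
tool_rot: [0.672, 0.74, 0.001, 0.0]
ft_force: [-1.0, 3.8, 5.9]
grip_width: 0.065
grasp_force: 2.9
```

```bash
cat > tr.py <<'E'
from st import *
p,o,l=st()
c=camera('top'); a=p[2]; M=np.array([[np.cos(a),-np.sin(a)],[np.sin(a),np.cos(a)]])
for q in ['tray','movement_0']:
    for t in silhouettes(q,c)[:4]:
        r=t['region']
        if 0<r.sum()<6000:
            P=(unproj(c,np.argwhere(r)[:,::-1],.06 if q=='tray' else .043)[:,:2]-p[:2])@M*1000
            print(q,round(t['conf'],2),'y',np.percentile(P[:,1],[.5,99.5]).round(1),'x',np.percentile(P[:,0],[.5,99.5]).round(1))
E
python3 tr.py
```

```text
t 6.15 lane [-40.1 205. ] z 36.0 tooly 5.53 0.001 w 65.0 F [-1.   3.8  5.9]
tray 0.57 y [ 13.8 188.4] x [-42.1  45.6]
movement_0 0.62 y [55.3 81.3] x [-29.5  -4.7]
movement_0 0.55 y [-181.9 -147.8] x [-144.2 -110.6]
movement_0 0.43 y [ 93.2 117.8] x [10.4 34.1]
```

The tray is sliding with the finger. I keep pushing, with about 210 mm left.

{"api": "drive_tool", "payload": {
  "increments": [
    [[0.4, -4, -1], [0, 0, 0], 0.76],
    [[0.4, -4, 0], [0, 0, 0], 0.76],
    [[0.4, -4, 0], [0, 0, 0], 0.76],
    [[0.4, -4, 0], [0, 0, 0], 0.76],
    [[0.4, -4, 0], [0, 0, 0], 0.76],
    [[0.4, -4, 0], [0, 0, 0], 0.76],
    [[0.4, -4, 0], [0, 0, 0], 0.76],
    [[0.4, -4, 0], [0, 0, 0], 0.76]
  ]
}}

```text
clock: 6.97
eef_pos: [0.4632, 0.0856, 0.0349]
tool_rot: [0.672, 0.741, 0.001, -0.001]
ft_force: [-1.6, 5.8, 6.7]
grip_width: 0.065
grasp_force: 3.4
```

```bash
python3 tr.py
```

```text
t 6.97 lane [-40.1 173.4] z 34.9 tooly 5.58 0.001 w 65.0 F [-1.6  5.8  6.7]
tray 0.86 y [-18.9 140.1] x [-42.6  47.1]
movement_0 0.66 y [ 95.6 119.9] x [-31.4  -8.6]
movement_0 0.61 y [61.  87.1] x [ 9.7 35.2]
movement_0 0.57 y [24.7 49.3] x [-29.2  -2.9]
```

The nose is past the lowered gate and the force is low. I keep going.

{"api": "drive_tool", "payload": {
  "increments": [
    [[0.4, -4, 0], [0, 0, 0], 0.76],
    [[0.4, -4, 0], [0, 0, 0], 0.76],
    [[0.4, -4, 0], [0, 0, 0], 0.76],
    [[0.4, -4, 0], [0, 0, 0], 0.76],
    [[0.4, -4, 0], [0, 0, 0], 0.76],
    [[0.4, -4, 0], [0, 0, 0], 0.76],
    [[0.4, -4, 0], [0, 0, 0], 0.76],
    [[0.4, -4, 0], [0, 0, 0], 0.76]
  ]
}}

```text
clock: 7.78
eef_pos: [0.4663, 0.0536, 0.0349]
tool_rot: [0.672, 0.741, 0.001, -0.001]
ft_force: [-0.5, 7.1, 6.2]
grip_width: 0.0648
grasp_force: 3.5
```

{"api": "drive_tool", "payload": {
  "increments": [
    [[0.4, -4, 0], [0, 0, 0], 0.76],
    [[0.4, -4, 0], [0, 0, 0], 0.76],
    [[0.4, -4, 0], [0, 0, 0], 0.76],
    [[0.4, -4, 0], [0, 0, 0], 0.76],
    [[0.4, -4, 0], [0, 0, 0], 0.76],
    [[0.4, -4, 0], [0, 0, 0], 0.76],
    [[0.4, -4, 0], [0, 0, 0], 0.76],
    [[0.4, -4, 0], [0, 0, 0], 0.76]
  ]
}}

```text
clock: 8.45
eef_pos: [0.4693, 0.0217, 0.0349]
tool_rot: [0.672, 0.741, 0.001, -0.001]
ft_force: [-2.3, 7.0, 7.6]
grip_width: 0.0649
grasp_force: 3.7
```

```bash
python3 tr.py
```

```text
t 8.45 lane [-40.1 109.2] z 34.9 tooly 5.59 0.0 w 64.9 F [-2.3  7.   7.6]
tray 0.86 y [-82.9  33.1] x [-41.7  45.5]
movement_0 0.44 y [-36.  -15.7] x [-26.7  -7.5]
```

{"api": "drive_tool", "payload": {
  "increments": [
    [[0.4, -4, 0], [0, 0, 0], 0.76],
    [[0.4, -4, 0], [0, 0, 0], 0.76],
    [[0.4, -4, 0], [0, 0, 0], 0.76],
    [[0.4, -4, 0], [0, 0, 0], 0.76],
    [[0.4, -4, 0], [0, 0, 0], 0.76],
    [[0.4, -4, 0], [0, 0, 0], 0.76],
    [[0.4, -4, 0], [0, 0, 0], 0.76],
    [[0.4, -4, 0], [0, 0, 0], 0.76]
  ]
}}

```text
clock: 9.27
eef_pos: [0.4723, -0.0103, 0.0348]
tool_rot: [0.672, 0.741, 0.001, -0.001]
ft_force: [-1.3, 7.0, 6.6]
grip_width: 0.065
grasp_force: 3.7
```

{"api": "drive_tool", "payload": {
  "increments": [
    [[0.4, -4, 0], [0, 0, 0], 0.76],
    [[0.4, -4, 0], [0, 0, 0], 0.76],
    [[0.4, -4, 0], [0, 0, 0], 0.76],
    [[0.4, -4, 0], [0, 0, 0], 0.76],
    [[0.4, -4, 0], [0, 0, 0], 0.76],
    [[0.4, -4, 0], [0, 0, 0], 0.76],
    [[0.4, -4, 0], [0, 0, 0], 0.76],
    [[0.4, -4, 0], [0, 0, 0], 0.76]
  ]
}}

```text
clock: 9.93
eef_pos: [0.4753, -0.0422, 0.0347]
tool_rot: [0.672, 0.741, 0.001, -0.001]
ft_force: [-1.2, 5.8, 7.1]
grip_width: 0.065
grasp_force: 3.8
```

{"api": "drive_tool", "payload": {
  "increments": [
    [[0.4, -4, 0], [0, 0, 0], 0.76],
    [[0.4, -4, 0], [0, 0, 0], 0.76],
    [[0.4, -4, 0], [0, 0, 0], 0.76],
    [[0.4, -4, 0], [0, 0, 0], 0.76],
    [[0.4, -4, 0], [0, 0, 0], 0.76],
    [[0.4, -4, 0], [0, 0, 0], 0.76],
    [[0.3, -3, 0], [0, 0, 0], 0.76],
    [[0, 0, 0], [0, 0, 0], 0.76]
  ]
}}

```text
clock: 10.6
eef_pos: [0.4779, -0.0699, 0.0346]
tool_rot: [0.672, 0.74, 0.0, -0.001]
ft_force: [-0.0, 4.2, 5.7]
grip_width: 0.065
grasp_force: 3.0
```

```bash
python3 tr.py
```

```text
t 10.6 lane [-40.3  17.2] z 34.6 tooly 5.54 -0.001 w 65.0 F [-0.   4.2  5.7]
tray 0.83 y [-177.  -124.1] x [-41.7  45.5]
```

{"api": "drive_tool", "payload": {
  "increments": [
    [[0.3, -3, 0], [0, 0, 0], 0.76],
    [[0.3, -3, 0], [0, 0, 0], 0.76],
    [[0.3, -3, 0], [0, 0, 0], 0.76],
    [[0.3, -3, 0], [0, 0, 0], 0.76],
    [[0.3, -3, 0], [0, 0, 0], 0.76],
    [[0.2, -2, 0], [0, 0, 0], 0.76],
    [[0, 0, 0], [0, 0, 0], 0.76]
  ]
}}

```text
clock: 11.33
eef_pos: [0.4793, -0.0867, 0.0345]
tool_rot: [0.672, 0.74, 0.0, -0.001]
ft_force: [0.3, 4.7, 6.8]
grip_width: 0.0646
grasp_force: 3.2
```

{"api": "drive_tool", "payload": {
  "increments": [
    [[0.15, -1.5, 0], [0, 0, 0], 0.76],
    [[0.15, -1.5, 0], [0, 0, 0], 0.76],
    [[0.1, -1, 0], [0, 0, 0], 0.76],
    [[0, 0, 0], [0, 0, 0], 0.76]
  ]
}}

```text
clock: 11.67
eef_pos: [0.4797, -0.0904, 0.0345]
tool_rot: [0.672, 0.741, 0.0, -0.001]
ft_force: [-1.0, 5.2, 6.1]
grip_width: 0.065
grasp_force: 3.3
```

```bash
python3 tr.py
```

```text
t 11.67 lane [-40.5  -3.3] z 34.5 tooly 5.56 -0.001 w 65.0 F [-1.   5.2  6.1]
tray 0.3 y [ 91.  137.4] x [103.6 151.3]
```

{"api": "drive_tool", "payload": {
  "increments": [
    [[0.15, -1.5, 0], [0, 0, 0], 0.76],
    [[0.15, -1.5, 0], [0, 0, 0], 0.76],
    [[0, 0, 0], [0, 0, 0], 0.76]
  ]
}}

```text
clock: 12.07
eef_pos: [0.4799, -0.0935, 0.0345]
tool_rot: [0.672, 0.741, 0.0, -0.001]
ft_force: [-1.5, 6.5, 6.4]
grip_width: 0.065
grasp_force: 3.3
```

{"api": "drive_tool", "payload": {
  "increments": [
    [[0.1, -1, 0], [0, 0, 0], 0.76],
    [[0.1, -1, 0], [0, 0, 0], 0.76],
    [[0, 0, 0], [0, 0, 0], 0.76]
  ]
}}

```text
clock: 12.32
eef_pos: [0.4799, -0.094, 0.0345]
tool_rot: [0.671, 0.741, 0.001, -0.002]
ft_force: [-1.9, 8.5, 6.9]
grip_width: 0.0648
grasp_force: 5.6
```

```bash
python3 - <<'E'
from st import *
st(); c=camera('top'); s=camera('scene')
a=cv2.resize(c['image'][185:320,275:475,::-1],None,fx=4,fy=4,interpolation=cv2.INTER_CUBIC); cv2.imwrite('pics/a7.png',a)
E
```

```text
t 12.32 lane [-40.5  -6.9] z 34.5 tooly 5.65 -0.001 w 64.8 F [-1.9  8.5  6.9]
```

View pics/a7.png

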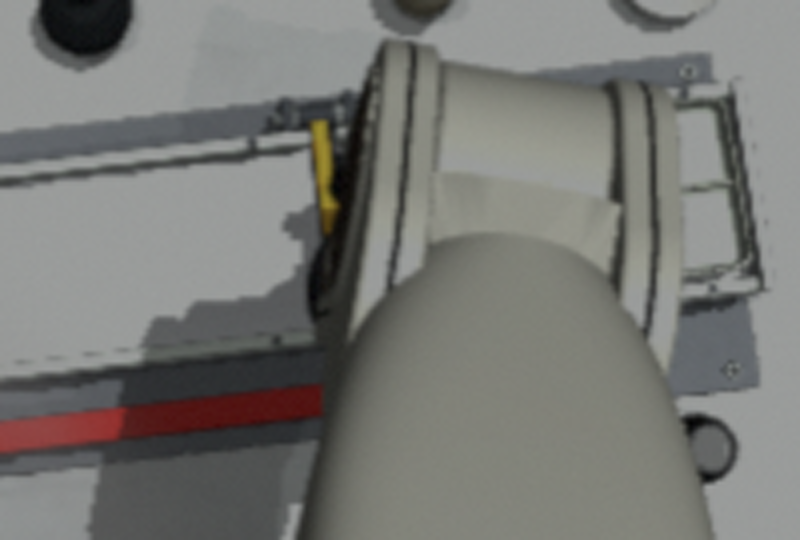

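The picture shows the tray's nose at the end-stop buffers (x≈740). The finger has stalled, and I add a little more push to seat it.

{"api": "drive_tool", "payload": {
  "increments": [
    [[0.1, -1, 0], [0, 0, 0], 0.76],
    [[0.1, -1, 0], [0, 0, 0], 0.76],
    [[0.1, -1, 0], [0, 0, 0], 0.76],
    [[0, 0, 0], [0, 0, 0], 0.76],
    [[0, 0, 0], [0, 0, 0], 0.76]
  ]
}}

```text
clock: 12.83
eef_pos: [0.48, -0.0942, 0.0345]
tool_rot: [0.67, 0.742, 0.003, -0.004]
ft_force: [-0.7, 16.8, 8.7]
grip_width: 0.065
grasp_force: 9.1
```

```bash
python3 st.py
```

```text
t 12.83 lane [-40.5  -7.1] z 34.5 tooly 5.8 -0.001 w 65.0 F [-0.7 16.8  8.7]
```

Force rose to 17 N with no motion, so the tray is home. I ease back, then lift straight up to release the bar.

{"api": "drive_tool", "payload": {
  "increments": [
    [[-0.3, 3, 0], [0, 0, 0], 0.76],
    [[-0.3, 3, 0], [0, 0, 0], 0.76],
    [[-0.3, 3, 0], [0, 0, 0], 0.76],
    [[0, 0, 0], [0, 0, 0], 0.76],
    [[0, 0, 4], [0, 0, 0], 0.76],
    [[0, 0, 5], [0, 0, 0], 0.76],
    [[0, 0, 6], [0, 0, 0], 0.76],
    [[0, 0, 6], [0, 0, 0], 0.76]
  ]
}}

```text
clock: 13.5
eef_pos: [0.4812, -0.0899, 0.0564]
tool_rot: [0.672, 0.74, 0.001, 0.0]
ft_force: [1.9, -0.0, 2.7]
grip_width: 0.0646
grasp_force: 1.1
```

{"api": "drive_tool", "payload": {
  "increments": [
    [[0, 0, 6], [0, 0, 0], 0.76],
    [[0, 0, 6], [0, 0, 0], 0.76],
    [[0, 0, 8], [0, 0, 0], 0.76],
    [[0, 0, 12], [0, 0, 0], 0.76],
    [[0, 0, 20], [0, 0, 0], 0.76],
    [[0, 0, 30], [0, 0, 0], 0.76],
    [[0, 0, 35], [0, 0, 0], 0.76],
    [[0, 0, 35], [0, 0, 0], 0.76]
  ]
}}

```text
clock: 14.17
eef_pos: [0.4784, -0.0895, 0.2082]
tool_rot: [0.672, 0.74, -0.001, -0.002]
ft_force: [0.8, 0.2, 0.0]
grip_width: 0.065
grasp_force: 0.0
```

{"api": "drive_tool", "payload": {
  "increments": [
    [[0, 35, 10], [0, 0, 0], 0.76],
    [[0, 35, 0], [0, 0, 0], 0.76],
    [[0, 35, 0], [0, 0, 0], 0.76],
    [[0, 35, 0], [0, 0, 0], 0.76],
    [[0, 35, 0], [0, 0, 0], 0.76],
    [[0, 35, 0], [0, 0, 0], 0.76],
    [[0, 35, 0], [0, 0, 0], 0.76],
    [[0, 0, 0], [0, 0, 0], 0.76]
  ]
}}

```text
clock: 14.83
eef_pos: [0.479, 0.1602, 0.2171]
tool_rot: [0.67, 0.743, 0.0, -0.001]
ft_force: [0.2, 0.0, 1.0]
grip_width: 0.0647
grasp_force: 0.0
```

```bash
python3 tr.py; python3 - <<'E'
from h import *
c=camera('top'); cv2.imwrite('pics/a8.png',cv2.resize(c['image'][185:320,275:475,::-1],None,fx=4,fy=4,interpolation=cv2.INTER_CUBIC))
E
```

```text
t 14.83 lane [-17.3 246.2] z 217.1 tooly 5.94 -0.002 w 64.7 F [0.2 0.  1. ]
tray 0.57 y [-198.1  -17.4] x [-41.8  45.2]
movement_0 0.54 y [-156.3 -131.4] x [-29.7  -5.2]
movement_0 0.5 y [-87.9 -61.7] x [-33.8  -7.4]
```

View pics/a8.png

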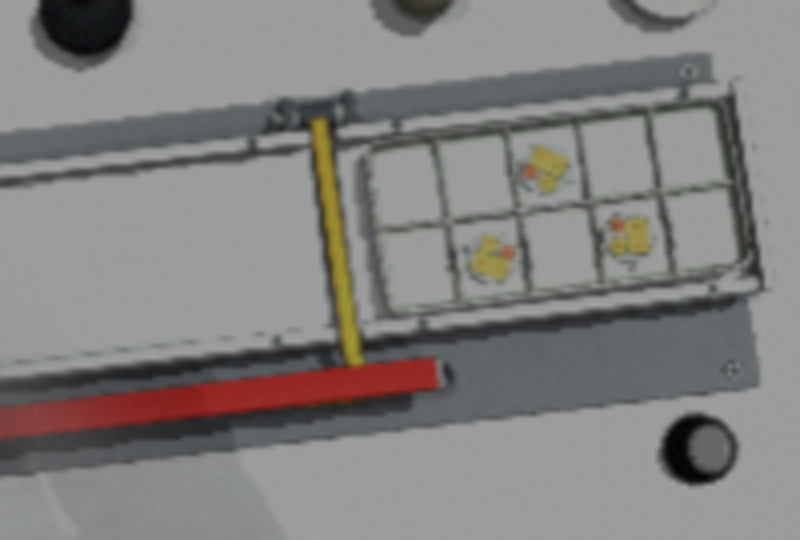

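The picture shows the tray home against the stop (nose ~x 740), the gate up behind it (x≈335), all three movements in their compartments, and the things around in place. I hand the job in.

```bash
python3 -c "from workcell import job_done; print(job_done())"
```

```text
the job is handed in; nothing more can be done
None
```

I pushed the tray home against the end stop and let the gate spring up behind it; all three movements are still in their compartments, the neighbouring objects I could see in the last picture had not moved, and the job was handed in at about 15 s.

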